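# Swing the sugar bowl's lid shut and snap its catch

## Task

Close the chrome sugar bowl. From behind, push its leaning-back lid just past upright, then stay clear of it so that its own weight swings it down untouched; once it has come to rest ajar, press down gently on the thumb tab at the lid's front, by feel, only until the catch has snapped and holds the lid shut, and let go. Do not shove or tip the bowl, and leave the coffee pot, its ring, the dispenser and the cups where they are.

Things in the scene. Friction and masses are not known exactly. Their poses are not given: they have to be found in the camera images.
- sugar: Round chrome sugar bowl, loose on the table, about 1 kg with its lid, 120 mm wide, 66 mm high to its rim. Origin: centre of its underside. Its -x axis points to its front (thumb tab and catch), its +x to its back (hinge); the front faces the robot to within 35 degrees. A sideways push of 5 N or more can slide it.
- hinge (a point): Middle of the lid's hinge axis: 66 mm behind the bowl's centre (its +x), 89 mm above the table. The axis is level, along the bowl's y. Fixed to the bowl.
- tab (a point): Centre of the top of the lid's thumb tab, a flat chrome tongue 26 mm wide at the lid's front, 140 mm from the hinge axis; the tab ends 152 mm from it. Lid shut: 74 mm in front of the bowl's centre, 74 to 101 mm above the table. Moves with the lid; its z is the outward normal of the lid's outer face, its x points to the hinge.
- lid_mid (a point): Middle of the lid's outer face (top of its low dome), 66 mm from the hinge axis. The lid is a round chrome cap 125 mm wide, 4 mm thick, with a dome 8.5 mm high and a rim skirt 26 mm deep, about 160 g. Its hinge is damped: pushing it back over takes about 1 N at the tab; once past upright it falls by itself in 1 to 3 s. Do not touch lid or bowl while it falls (1.0 to 0.25 rad).
- lid (a joint): Angle of the lid, rad. 2.0: leaning back on its stop, as it starts (tab end 63 mm behind the hinge, 227 mm above the table). 1.57: upright. About 0.14: resting ajar on a soft plunger, catch not snapped (its weight cannot snap it). -0.11 to 0.09: shut, held by the catch. Let go before the catch snaps and it springs back ajar.
- catch_box (a point): Middle of the top of the catch housing on the bowl's front, 26 mm wide, 66 mm up; fixed to the bowl. Press straight down on the tab: first 1 N, then 7 to 10 N as the catch rides over, a drop, and some 2 mm on a stiff seat (10 N per mm). How deep this lies differs by 26 mm from bowl to bowl and shows in no reading: feel it. 11 to 14 N always snaps it; over 18 N bends the hinge.
- jebena: Bystander: dark clay coffee pot, loose, 136 mm wide, 230 mm high, long neck, spout at its +y, handle at its -y; origin at the centre of its underside, on the ring's top. The spout and handle reach 93 mm from its axis.
- ring: Bystander: loose straw-coloured plastic ring under the coffee pot, 110 mm wide, 18 mm high; origin at the centre of its underside.
- dispenser: Bystander: loose frosted plastic push dispenser, 60 mm wide, 111 mm high; origin at the centre of its underside.
- cup1: Bystander: one of five loose white porcelain cups, no handle, 60 mm wide, 46 mm high; origin at the centre of its underside.
- cup2: Bystander: one of five loose white porcelain cups, no handle, 60 mm wide, 46 mm high; origin at the centre of its underside.
- cup3: Bystander: one of five loose white porcelain cups, no handle, 60 mm wide, 46 mm high; origin at the centre of its underside.
- cup4: Bystander: one of five loose white porcelain cups, no handle, 60 mm wide, 46 mm high; origin at the centre of its underside.
- cup5: Bystander: one of five loose white porcelain cups, no handle, 60 mm wide, 46 mm high; origin at the centre of its underside.
There are look-alikes about, which are no part of the job. What is shaped like the sugar but pink or turquoise is not meant.

How it is judged:
By the outcome, as a careful person would: the job done as asked, in the order asked, and still so for the second after the job is handed in, with the robot touching nothing.
It also fails if it takes over 48 s, if anything falls off the work surface, if the arm or the gripper's body presses on something with over 40 N, if the wrist force passes 120 N, or if a joint passes its speed limit or range.

## Robot

A 7-joint arm with a two-finger parallel gripper is mounted at the origin on the work surface. World frame = base frame: x ahead of the robot, y to its left, z up, the work surface at z = 0. Lengths are in m, angles in rad, forces in N, time in s.
With the tool pointing down it reaches from about 0.425 to 0.925 m from the base axis. Payload 6.8 kg.
Tool frame: the origin (TCP) lies at the very end of the fingers, on their centre line; the grasp point (between the pads) lies 19 mm behind it; z points along the fingers, y is the direction in which the jaws open and shut (so a half turn about z gives the same grasp; the last joint's range is limited). The gripper opens to 85 mm and grips with 20 to 120 N. Pads are 22 mm wide; open, the fingers measure 114 mm over their backs; the gripper's body (76 mm by 85 mm) begins 54 mm behind the grasp point. The pads swing forward as they close: fully open they stand 13 mm farther back than shut.
Start: joints at [-1.258, 0.477, 0.022, 1.555, -0.011, 1.109, -0.083], TCP at [0.276, 0.616, 0.231] pointing down, gripper open.
Joint ranges: [-2.96, 2.96], [-0.34, 2.1], [-1.41, 1.46], [0.24, 2.44], [-1.37, 4.51], [0.17, 1.92], [-2.96, 2.96]. Speed limits (rad/s): [2.39, 2.39, 3.14, 3.14, 3.14, 3.14, 3.14].

## Interface

Orientations are given as a unit quaternion [w, x, y, z].
In Python, from station import bot gives the robot as it stands.
- The arm moves only by the tool move_arm, never from a script. Its argument "commands" is text: rows parted by semicolons, each of 7 numbers parted by spaces: the opening, from 0 (shut) to 1 (fully open), then the shift along the tool's x, y, z in cm, then the turn, a rotation vector about the tool's x, y, z in degrees. In form: gripper tx ty tz rx ry rz; .... A call has 1 to 12 rows; each row shifts and turns the commanded pose from where the row before left it, along the tool's axes as they then stand; what a row does not reach is not made up. A row lasts 1/12 s, in which the tool goes at most 41.7 mm and 7.16 degrees, less where a joint would pass 70% of its speed; a pose out of reach is approached as far as the arm can. A call with a gripper value outside its range is refused whole. The fingers move at their own pace and stop on an object; "force" is the grip in N (left out, the last holds). Time passes only in rows, so rows that do not move let the fingers close. It gives the time, the measured TCP pose, the force and the opening at its end, in the units of the state.
- bot.get_obs(): the state, without advancing time (a new reading comes with each control period).
- bot.read_camera(name): name is "scene" or "top" or "wrist"; returns a dict with "img" (400x640x3 uint8, red, green, blue), "K" (3x3 intrinsics, pixels), "rvec" (rotation vector, rad) and "tvec" (3), from world to camera coordinates, as OpenCV has them; the wrist camera has in their place "hand_eye" (4x4, takes a point from camera to tool coordinates, whose origin is the TCP and whose axes are the flange's). Camera axes: x right, y down, z forward; pixel columns grow to the right and rows downward; lengths in m; the calibration is good to about 2 mm. A picture is of the moment at which its call begins: read the wrist's pose just before it. There is no depth.
- bot.hand_in(): hands the job in, once; it reports no verdict.
The state is a dict: "t": time; "q": joint angles; "joint_vel": joint speeds; "joint_torque": joint torques, N m; "eef_pos": TCP position; "tool_rot": TCP orientation; "contact_force": force on the tool from outside, world axes, zero at the start; "torque": the same for the moment, N m; "gripper_width": opening from 0.0 (shut) to 1.0 (fully open).
Only numpy, scipy, OpenCV 4.12 (cv2) and the standard library are available. Lean on these libraries where they do the work, as an engineer would, in place of code of your own. Each camera call takes 0.05 s, during which the arm holds its last target. There are 200 camera calls.

## Working session

There is one attempt and no reset: what is moved stays moved. The work goes in short steps, Python scripts to look and compute and a tool call to move; the robot and the scene stay as the last step left them, time stands still between calls to the robot, and variables do not carry over. Pictures are saved under pics/ and viewed, about 8 in all and at most 12, crops included, and the job is handed in when it is done.

Besides the shell and the picture viewer there is one more tool, called after ">>>" as name(argument=value, ...), one argument or row to a line, values as JSON. move_arm: Moves the arm, as the interface text tells. Its arguments: {"type":"object","properties":{"commands":{"type":"string"},"force":{"type":"number"}},"required":["commands"]}

```bash
mkdir -p pics; ls
python3 - <<'E'
from station import bot
import cv2,numpy as np
o=bot.get_obs();print({k:np.round(v,3) for k,v in o.items()})
ims=[]
for n in("scene","top"):
    c=bot.read_camera(n);cv2.imwrite(f"pics/{n}0.png",c["img"][:,:,::-1]);np.savez(f"{n}.npz",**c)
    print(n,c["K"].round(1).tolist(),np.round(c["rvec"],3),np.round(c["tvec"],3))
    print('cam pos',-cv2.Rodrigues(c["rvec"])[0].T@np.array(c["tvec"]).ravel())
c=bot.read_camera("wrist");print(c["hand_eye"])
E
```

```text
pics
{'t': np.float64(0.0), 'q': array([-1.258,  0.478,  0.022,  1.556, -0.012,  1.109, -0.083]), 'joint_vel': array([-0.002, -0.   , -0.   , -0.   ,  0.001, -0.001, -0.002]), 'joint_torque': array([ 1.0000e-03, -5.9646e+01,  1.6090e+00, -2.8119e+01,  1.3000e-02,
        9.0000e-03,  0.0000e+00]), 'eef_pos': array([0.275, 0.616, 0.23 ]), 'tool_rot': array([-0.   ,  0.209,  0.978, -0.001]), 'contact_force': array([ 1.047, -1.034,  0.705]), 'torque': array([0.02 , 0.06 , 0.004]), 'gripper_width': np.float64(0.996)}
scene [[487.7, 0.0, 308.3], [0.0, 487.7, 200.7], [0.0, 0.0, 1.0]] [ 1.743  1.845 -0.718] [ 0.049 -0.304  1.778]
cam pos [1.42630885 0.03271455 1.10447873]
top [[421.2, 0.0, 319.5], [0.0, 421.2, 201.5], [0.0, 0.0, 1.0]] [ 2.144 -2.117  0.172] [0.003 0.472 1.12 ]
cam pos [2.78288333e-01 3.11431170e-05 1.18357088e+00]
[[ 2.29286041e-04 -9.60633913e-01 -2.77817266e-01  7.01112441e-02]
 [ 9.99999974e-01  2.25082653e-04  4.70237333e-05  4.39978110e-04]
 [ 1.73592546e-05 -2.77817270e-01  9.60633939e-01 -1.43170185e-01]
 [ 0.00000000e+00  0.00000000e+00  0.00000000e+00  1.00000000e+00]]
```

View pics/scene0.png

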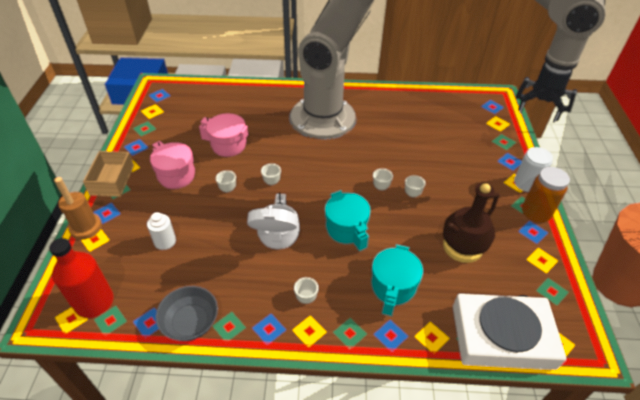

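View pics/top0.png

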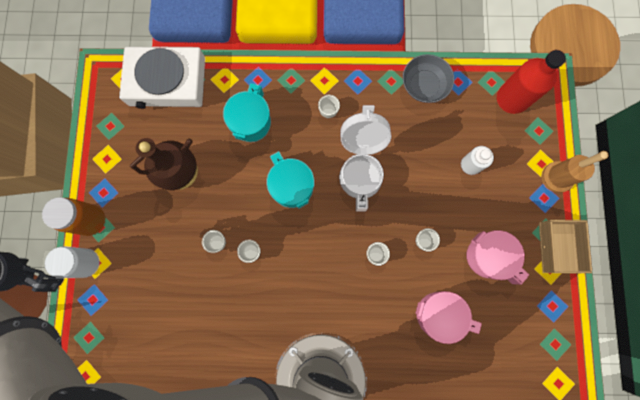

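```bash
cat > h.py <<'E'
import numpy as np,cv2
from scipy.spatial.transform import Rotation as R
def ext(c): return cv2.Rodrigues(np.array(c["rvec"]))[0],np.array(c["tvec"]).ravel()
def ray(c,uv):
    Rm,t=ext(c);return -Rm.T@t,Rm.T@np.linalg.inv(c["K"])@np.array([*uv,1.])
def onz(c,uv,z):
    o,d=ray(c,uv);return o+d*(z-o[2])/d[2]
def proj(c,P):
    return cv2.projectPoints(np.array(P,float).reshape(-1,3),np.array(c["rvec"]),np.array(c["tvec"]),c["K"],None)[0].reshape(-1,2)
E
python3 - <<'E'
from h import *
t=np.load("top.npz");s=np.load("scene.npz")
a=cv2.resize(t["img"][95:220,320:410],None,fx=4,fy=4,interpolation=2)
b=cv2.resize(s["img"][180:265,235:315],None,fx=5,fy=5,interpolation=2)
H=max(a.shape[0],b.shape[0]);p=lambda i:np.pad(i,((0,H-i.shape[0]),(0,0),(0,0)))
cv2.imwrite("pics/crop1.png",np.hstack([p(a),p(b)])[:,:,::-1])
for n,uv,z in[("rimc",(361,177),.066),("catch",(361,203),.066),("tab",(368,109),.227),("pot",(170,165),.1),("cupA",(328,105),.04),("teal1",(290,182),.09),("teal2",(246,115),.09),("disp",(480,158),.1)]:print(n,onz(t,uv,z).round(3))
E
```

```text
rimc [ 0.536 -0.103  0.066]
catch [ 0.465 -0.103  0.066]
tab [ 0.666 -0.106  0.227]
pot [0.555 0.406 0.1  ]
cupA [ 0.753 -0.012  0.04 ]
teal1 [0.515 0.087 0.09 ]
teal2 [0.701 0.212 0.09 ]
disp [ 0.584 -0.416  0.1  ]
```

View pics/crop1.png

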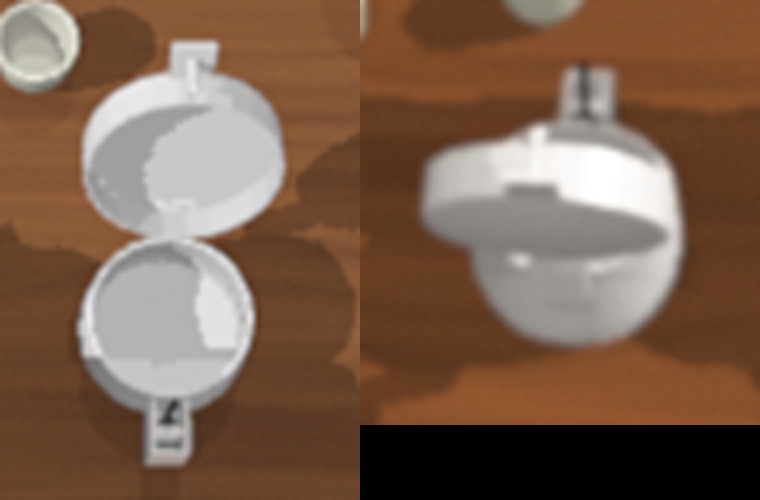

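Run:
```python
from h import *
t=np.load("top.npz");s=np.load("scene.npz")
T=lambda u,v:(320+(u-1.5)/4,95+(v-1.5)/4)
rim=onz(t,T(168,318),.066);box=onz(t,T(168,428),.066);tab=onz(t,T(195,42),.227)
tabl=onz(t,T(172,42),.227);tabr=onz(t,T(217,42),.227)
print(rim,box,tab,np.linalg.norm(tabl-tabr))
d=tab-rim;print("rim->tab",np.hypot(*d[:2]),"yaw",np.degrees(np.arctan2(d[1],d[0])))
d=tab-box;print("box->tab",np.hypot(*d[:2]),np.degrees(np.arctan2(d[1],d[0])))
# scene check
yaw=np.arctan2(*(tab-rim)[[1,0]]);u=np.array([np.cos(yaw),np.sin(yaw),0])
for nm,P in [("tabend",tab),("tab",tab),("boxtop",rim-u*.074)]:
  q=proj(s,P)[0];print(nm,q,"crop",360+(q[0]-235)*5,(q[1]-180)*5)
for nm,P in [("hinge",rim+u*.066+[0,0,.023]),("base",rim-[0,0,.066])]:
  print(nm,P,proj(s,P)[0],proj(t,P)[0])
```

```text
[ 0.54445008 -0.10519591  0.066     ] [ 0.46858023 -0.10492801  0.066     ] [ 0.67580357 -0.10679248  0.227     ] 0.02692808227304686
rim->tab 0.13136319555922066 yaw -0.6963853109946124
box->tab 0.207231725179999 -0.5154989344120758
tabend [267.66691033 215.59541169] crop 523.3345516618874 177.97705843503465
tab [267.66691033 215.59541169] crop 523.3345516618874 177.97705843503465
boxtop [279.93930375 198.39135578] crop 584.6965187688824 91.9567788790232
hinge [ 0.6104452  -0.10599806  0.089     ] [273.89528202 230.85750657] [362.63424038 148.25361224]
base [ 5.44450076e-01 -1.05195906e-01  5.55111512e-17] [278.14577553 232.53321037] [359.48100836 179.43161976]
```

>>> move_arm(
  commands="0 0 0 -2.5 0 0 -6; 0 0 0 -2.5 0 0 -6; 0 0 0 -2.5 0 0 -6; 0 0 0 -2.5 0 0 -6.1; 0 -1 -1.5 0 0 0 0; 0 -2 -3 0 0 0 0; 0 -2 -3 0 0 0 0; 0 -2 -3 0 0 0 0; 0 -2 -3 0 0 0 0; 0 -2 -3 0 0 0 0; 0 -2 -3 0 0 0 0; 0 -2 -3 0 0 0 0",
  force=40,
)

```text
t: 1.15
eef_pos: [0.4263, 0.3893, 0.3311]
tool_rot: [-0.0, 0.0, 1.0, -0.0]
contact_force: [0.2, 0.5, -0.9]
gripper_width: 0.003
```

>>> move_arm(
  commands="0 -2 -3 0 0 0 0; 0 -2 -3 0 0 0 0; 0 -2 -3 0 0 0 0; 0 -2 -3 0 0 0 0; 0 -2 -3 0 0 0 0; 0 -2 -3 0 0 0 0; 0 -2 -3 0 0 0 0; 0 -2 -3 0 0 0 0; 0 -2 -3 0 0 0 0; 0 -2 -3 0 0 0 0; 0 0 0 0 0 0 0; 0 0 0 0 0 0 0",
)

```text
t: 2.15
eef_pos: [0.6262, 0.088, 0.3307]
tool_rot: [-0.0, 0.003, 1.0, -0.001]
contact_force: [0.6, 0.9, -0.9]
gripper_width: -0.001
```

>>> move_arm(
  commands="0 -1.5 -3 0 0 0 0; 0 -1.5 -3 0 0 0 0; 0 -1.5 -3 0 0 0 0; 0 -1.5 -3 0 0 0 0; 0 -1.6 -2.5 0 0 0 0; 0 -1.7 -2.5 0 0 0 0; 0 -1.6 -2.5 0 0 0 0; 0 0 0 3 0 0 0; 0 0 0 3 0 0 0; 0 0 0 3 0 0 0; 0 0 0 2.2 0 0 0; 0 0 0 0 0 0 0",
)

```text
t: 3.15
eef_pos: [0.7313, -0.1009, 0.2128]
tool_rot: [-0.005, -0.001, 1.0, 0.001]
contact_force: [-0.8, -0.2, -0.6]
gripper_width: -0.007
```

Run:
```python
from station import bot
from h import *
o=bot.get_obs();print(o["eef_pos"],o["contact_force"])
t=bot.read_camera("top");s=bot.read_camera("scene")
a=cv2.resize(t["img"][95:220,310:420],None,fx=4,fy=4,interpolation=2)
b=cv2.resize(s["img"][150:265,225:325],None,fx=3.5,fy=3.5,interpolation=2)
H=max(a.shape[0],b.shape[0]);p=lambda i:np.pad(i,((0,H-i.shape[0]),(0,0),(0,0)))
cv2.imwrite("pics/crop2.png",np.hstack([p(a),p(b)])[:,:,::-1])
```

```text
[ 0.73131263 -0.10092421  0.21281964] [-0.77798407 -0.22361059 -0.58307143]
```

View pics/crop2.png

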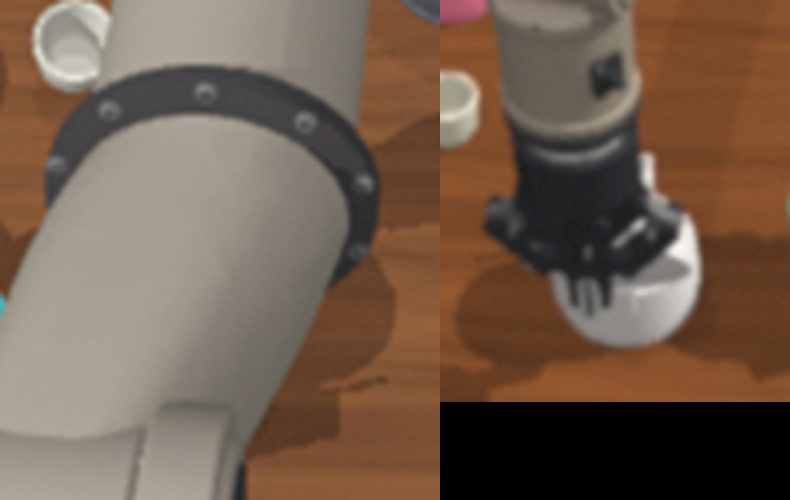

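>>> move_arm(
  commands="0 1 -0.2 0 0 0 0; 0 1 -0.2 0 0 0 0; 0 1 -0.2 0 0 0 0; 0 0.4 0 0 0 0 0; 0 0.4 0 0 0 0 0; 0 0.4 0 0 0 0 0; 0 0.4 0 0 0 0 0; 0 0.4 0 0 0 0 0; 0 0.4 0 0 0 0 0; 0 0.4 0 0 0 0 0",
)

```text
t: 4.08
eef_pos: [0.6765, -0.1098, 0.2194]
tool_rot: [0.0, 0.0, 1.0, 0.0]
contact_force: [0.1, -0.1, 0.6]
gripper_width: -0.0
```

>>> move_arm(
  commands="0 0.4 0 0 0 0 0; 0 0.4 0 0 0 0 0; 0 0.4 0 0 0 0 0; 0 0.4 0 0 0 0 0; 0 0.4 0 0 0 0 0; 0 0.4 0 0 0 0 0",
)

```text
t: 4.58
eef_pos: [0.6521, -0.1099, 0.2192]
tool_rot: [-0.0, 0.0, 1.0, 0.0]
contact_force: [-0.1, -0.3, 0.4]
gripper_width: -0.0
```

>>> move_arm(
  commands="0 0.4 0 0 0 0 0; 0 0.4 0 0 0 0 0; 0 0.4 0 0 0 0 0; 0 0.4 0 0 0 0 0",
)

```text
t: 4.92
eef_pos: [0.6361, -0.1099, 0.2193]
tool_rot: [-0.0, 0.0, 1.0, 0.0]
contact_force: [0.5, -0.2, 0.8]
gripper_width: -0.002
```

Run:
```python
from station import bot
from h import *
o=bot.get_obs();print(o["eef_pos"],o["contact_force"])
s=bot.read_camera("scene");w=bot.read_camera("wrist")
b=cv2.resize(s["img"][170:265,225:325],None,fx=4,fy=4,interpolation=2)
a=cv2.resize(w["img"],None,fx=.6,fy=.6,interpolation=3)
H=max(a.shape[0],b.shape[0]);p=lambda i:np.pad(i,((0,H-i.shape[0]),(0,0),(0,0)))
cv2.imwrite("pics/crop3.png",np.hstack([p(a),p(b)])[:,:,::-1])
```

```text
[ 0.63614386 -0.10994604  0.21928755] [ 0.50097225 -0.16368338  0.77231717]
```

View pics/crop3.png

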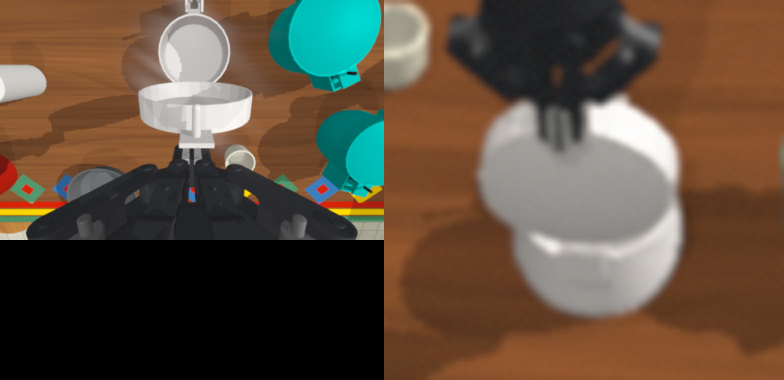

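The wrist view (left) shows the closed fingers behind the tab at (195,150), well centred. The scene view shows the lid nearly upright, so I'm continuing.

>>> move_arm(
  commands="0 0.4 0 0 0 0 0; 0 0.4 0 0 0 0 0; 0 0.4 0 0 0 0 0; 0 0.4 0 0 0 0 0; 0 0.4 0 0 0 0 0; 0 0.4 0 0 0 0 0; 0 0.4 0 0 0 0 0",
)

```text
t: 5.6
eef_pos: [0.6081, -0.11, 0.2193]
tool_rot: [-0.0, 0.0, 1.0, 0.0]
contact_force: [1.1, -0.3, 0.4]
gripper_width: 0.001
```

Run:
```python
from station import bot
from h import *
s=bot.read_camera("scene");w=bot.read_camera("wrist")
o=bot.get_obs();print(o["eef_pos"],o["contact_force"])
b=cv2.resize(s["img"][170:265,225:325],None,fx=4,fy=4,interpolation=2)
a=cv2.resize(w["img"],None,fx=.6,fy=.6,interpolation=3)
H=max(a.shape[0],b.shape[0]);p=lambda i:np.pad(i,((0,H-i.shape[0]),(0,0),(0,0)))
cv2.imwrite("pics/crop4.png",np.hstack([p(a),p(b)])[:,:,::-1])
```

```text
[ 0.60790446 -0.11006223  0.21936637] [-0.81794767  0.53539157 -0.06354451]
```

View pics/crop4.png

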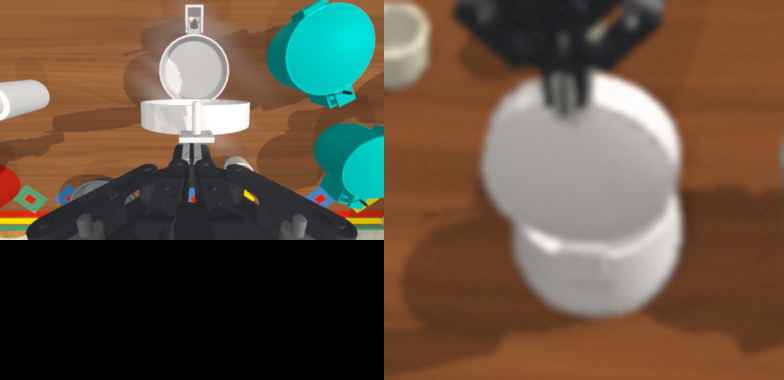

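>>> move_arm(
  commands="0 0.4 0 0 0 0 0; 0 0.4 0 0 0 0 0; 0 0.4 0 0 0 0 0; 0 0.3 0 0 0 0 0; 0 -1.5 0 0 0 0 0; 0 -3 0 0 0 0 0; 0 -3 0 0 0 0 0; 0 -1 0 0 0 0 0",
)

```text
t: 6.37
eef_pos: [0.6817, -0.109, 0.2192]
tool_rot: [0.001, -0.001, 1.0, 0.0]
contact_force: [-1.0, 0.9, 0.4]
gripper_width: -0.001
```

Run:
```python
from station import bot
from h import *
w0=bot.read_camera("wrist")
s=bot.read_camera("scene");w=bot.read_camera("wrist")
o=bot.get_obs();print(o["t"],o["eef_pos"],o["contact_force"],cv2.absdiff(w0["img"],w["img"]).mean())
b=cv2.resize(s["img"][170:265,225:325],None,fx=4,fy=4,interpolation=2)
a=cv2.resize(w["img"],None,fx=.6,fy=.6,interpolation=3)
H=max(a.shape[0],b.shape[0]);p=lambda i:np.pad(i,((0,H-i.shape[0]),(0,0),(0,0)))
cv2.imwrite("pics/crop5.png",np.hstack([p(a),p(b)])[:,:,::-1])
```

```text
6.5167 [ 0.6785627  -0.1098751   0.21867854] [-0.38069852  0.28322256  0.1696273 ] 4.966654947916667
```

View pics/crop5.png

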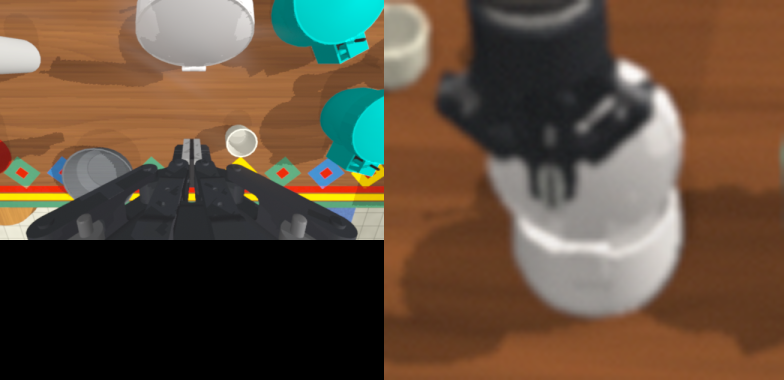

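The lid is past upright and is falling on its own. I'm moving up and waiting.

>>> move_arm(
  commands="0 0 0 -2 0 0 0; 0 0 0 -3 0 0 0; 0 0 0 -3 0 0 0; 0 0 0 -2 0 0 0; 0 0 0 0 0 0 0; 0 0 0 0 0 0 0; 0 0 0 0 0 0 0; 0 0 0 0 0 0 0; 0 0 0 0 0 0 0; 0 0 0 0 0 0 0; 0 0 0 0 0 0 0; 0 0 0 0 0 0 0",
)

```text
t: 7.52
eef_pos: [0.6785, -0.1099, 0.3188]
tool_rot: [-0.0, 0.0, 1.0, 0.0]
contact_force: [0.7, 0.8, -0.0]
gripper_width: 0.004
```

>>> move_arm(
  commands="0 0 0 0 0 0 0; 0 0 0 0 0 0 0; 0 0 0 0 0 0 0; 0 0 0 0 0 0 0; 0 0 0 0 0 0 0; 0 0 0 0 0 0 0; 0 0 0 0 0 0 0; 0 0 0 0 0 0 0; 0 0 0 0 0 0 0; 0 0 0 0 0 0 0; 0 0 0 0 0 0 0; 0 0 0 0 0 0 0",
)

```text
t: 8.52
eef_pos: [0.6786, -0.1099, 0.3193]
tool_rot: [0.0, 0.0, 1.0, 0.0]
contact_force: [-0.1, -0.7, -0.1]
gripper_width: 0.001
```

>>> move_arm(
  commands="0 0 0 0 0 0 0; 0 0 0 0 0 0 0; 0 0 0 0 0 0 0; 0 0 0 0 0 0 0; 0 0 0 0 0 0 0; 0 0 0 0 0 0 0; 0 0 0 0 0 0 0; 0 0 0 0 0 0 0; 0 0 0 0 0 0 0; 0 0 0 0 0 0 0; 0 0 0 0 0 0 0; 0 0 0 0 0 0 0",
)

```text
t: 9.52
eef_pos: [0.6786, -0.11, 0.3193]
tool_rot: [0.0, 0.0, 1.0, 0.0]
contact_force: [0.1, 0.1, -0.0]
gripper_width: -0.0
```

Run:
```python
from station import bot
from h import *
w0=bot.read_camera("scene")
s=bot.read_camera("scene")
o=bot.get_obs();w=bot.read_camera("wrist")
print(o["t"],o["eef_pos"],o["tool_rot"],o["contact_force"],cv2.absdiff(w0["img"],s["img"])[180:265,225:325].mean())
np.savez("w6.npz",p=o["eef_pos"],q=o["tool_rot"],**w)
b=cv2.resize(s["img"][170:265,225:325],None,fx=4,fy=4,interpolation=2)
a=cv2.resize(w["img"],None,fx=.6,fy=.6,interpolation=3)
H=max(a.shape[0],b.shape[0]);p=lambda i:np.pad(i,((0,H-i.shape[0]),(0,0),(0,0)))
cv2.imwrite("pics/crop6.png",np.hstack([p(a),p(b)])[:,:,::-1])
```

```text
9.6167 [ 0.67860658 -0.10994244  0.31931672] [ 2.85646805e-05  9.17507437e-05  9.99999995e-01 -2.57986093e-06] [-0.86942753 -0.41437958  0.838822  ] 0.8152156862745098
```

View pics/crop6.png

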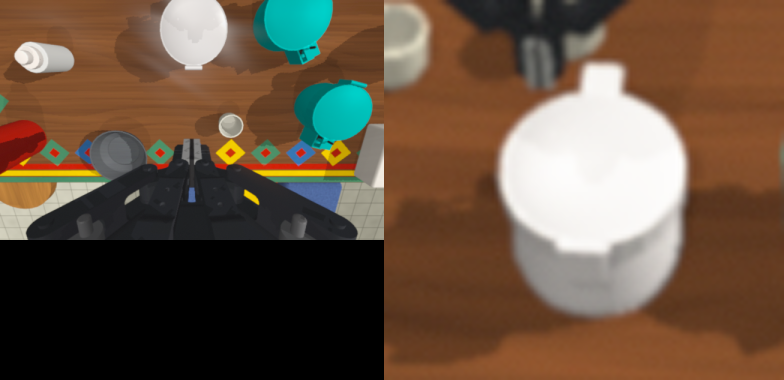

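Run:
```python
from h import *
from station import bot
s=bot.read_camera("scene")
g=s["img"][180:200,265:295].astype(int)
m=((g.min(2)>200)&(np.ptp(g,axis=2)<30)).astype(np.uint8)
for i,r in enumerate(m): print(180+i,''.join('#' if v else '.' for v in r))
for uv in[(279.8,186.3),(279.8,190)]:print(onz(s,uv,.1085))
print(proj(s,[[.4718,-.1045,.1085],[.460,-.1045,.1095]]))
```

```text
180 ..............................
181 ..............................
182 ..............................
183 ..............................
184 ..............................
185 ..............................
186 ..............................
187 ...........########...........
188 ..........#########...........
189 ..........#########...........
190 ..........#########...........
191 ..........#########...........
192 ..........#########...........
193 .........##########...........
194 .....################.........
195 ...####################.......
196 .########################.....
197 ###########################...
198 ############################..
199 ##############################
[ 0.46282075 -0.10360874  0.1085    ]
[ 0.47736487 -0.1021995   0.1085    ]
[[279.18147829 188.55252052]
 [279.5690503  185.33448227]]
```

>>> move_arm(
  commands="0 2 0 0 0 0 0; 0 3 0 0 0 0 0; 0 3 0 0 0 0 0; 0 3 0 0 0 0 0; 0 3 0 0 0 0 0; 0 3 0.5 0 0 0 0; 0 2 0 0 0 0 0; 0 1.7 0 0 0 0 0; 0 0 0 0 0 0 0; 0 0 0 0 0 0 0",
)

```text
t: 10.55
eef_pos: [0.4714, -0.105, 0.3198]
tool_rot: [0.001, 0.0, 1.0, 0.0]
contact_force: [0.0, 0.3, -1.4]
gripper_width: 0.0
```

>>> move_arm(
  commands="0 0 0 2 0 0 0; 0 0 0 3.5 0 0 0; 0 0 0 4 0 0 0; 0 0 0 4 0 0 0; 0 0 0 3 0 0 0; 0 0 0 2 0 0 0; 0 0 0 1 0 0 0; 0 0 0 0 0 0 0; 0 0 0 0 0 0 0",
)

```text
t: 11.3
eef_pos: [0.4726, -0.105, 0.1246]
tool_rot: [0.0, 0.0, 1.0, -0.0]
contact_force: [-0.1, 0.9, 0.3]
gripper_width: -0.001
```

Run:
```python
from station import bot
from h import *
o=bot.get_obs();w=bot.read_camera("wrist");s=bot.read_camera("scene")
print(o["t"],o["eef_pos"],o["contact_force"])
b=cv2.resize(s["img"][150:265,235:325],None,fx=3.5,fy=3.5,interpolation=2)
a=cv2.resize(w["img"][150:],None,fx=.75,fy=.75,interpolation=3)
H=max(a.shape[0],b.shape[0]);p=lambda i:np.pad(i,((0,H-i.shape[0]),(0,0),(0,0)))
cv2.imwrite("pics/crop7.png",np.hstack([p(a),p(b)])[:,:,::-1])
```

```text
11.3 [ 0.47256018 -0.1050372   0.12455514] [-0.13306585  0.89089863  0.29559452]
```

View pics/crop7.png

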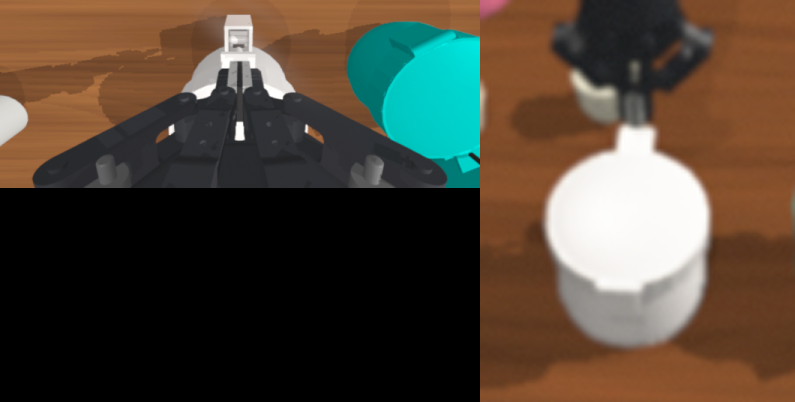

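The fingers are centred above the tab: tab edge at (239,58), catch box at (238,40). Pressing by feel now.

>>> move_arm(
  commands="0 0 0 0.6 0 0 0; 0 0 0 0.4 0 0 0; 0 0 0 0.3 0 0 0; 0 0 0 0.2 0 0 0; 0 0 0 0.2 0 0 0; 0 0 0 0.2 0 0 0; 0 0 0 0 0 0 0",
)

```text
t: 11.98
eef_pos: [0.4714, -0.1049, 0.105]
tool_rot: [-0.0, 0.0, 1.0, 0.0]
contact_force: [-0.3, -0.0, 0.5]
gripper_width: 0.004
```

>>> move_arm(
  commands="0 0 0 0.1 0 0 0; 0 0 0 0 0 0 0",
)

```text
t: 12.15
eef_pos: [0.4716, -0.1049, 0.1042]
tool_rot: [0.0, 0.0, 1.0, -0.0]
contact_force: [-0.1, 0.6, 0.5]
gripper_width: -0.001
```

>>> move_arm(
  commands="0 0 0 0.1 0 0 0; 0 0 0 0 0 0 0",
)

```text
t: 12.32
eef_pos: [0.4717, -0.105, 0.1033]
tool_rot: [0.0, 0.0, 1.0, -0.0]
contact_force: [0.1, 0.3, 0.6]
gripper_width: -0.004
```

>>> move_arm(
  commands="0 0 0 0.1 0 0 0; 0 0 0 0 0 0 0",
)

```text
t: 12.48
eef_pos: [0.4717, -0.1049, 0.1022]
tool_rot: [0.0, 0.0, 1.0, -0.0]
contact_force: [-0.4, 0.6, 0.7]
gripper_width: 0.004
```

>>> move_arm(
  commands="0 0 0 0.1 0 0 0; 0 0 0 0 0 0 0",
)

```text
t: 12.65
eef_pos: [0.4716, -0.1049, 0.1012]
tool_rot: [0.0, 0.0, 1.0, 0.0]
contact_force: [0.1, -0.5, 1.3]
gripper_width: -0.002
```

>>> move_arm(
  commands="0 0 0 0.1 0 0 0; 0 0 0 0 0 0 0",
)

```text
t: 12.82
eef_pos: [0.4716, -0.1049, 0.1002]
tool_rot: [-0.0, 0.0, 1.0, -0.0]
contact_force: [0.4, 0.1, 1.2]
gripper_width: -0.003
```

>>> move_arm(
  commands="0 0 0 0.1 0 0 0; 0 0 0 0 0 0 0",
)

```text
t: 12.98
eef_pos: [0.4716, -0.1049, 0.0992]
tool_rot: [-0.0, 0.0, 1.0, -0.0]
contact_force: [-0.6, -0.5, 0.3]
gripper_width: 0.001
```

>>> move_arm(
  commands="0 0 0 0.1 0 0 0; 0 0 0 0 0 0 0",
)

```text
t: 13.15
eef_pos: [0.4716, -0.1049, 0.0982]
tool_rot: [-0.0, 0.0, 1.0, 0.0]
contact_force: [-0.6, -0.3, 0.8]
gripper_width: -0.007
```

>>> move_arm(
  commands="0 0 0 0.1 0 0 0; 0 0 0 0 0 0 0",
)

```text
t: 13.32
eef_pos: [0.4716, -0.1049, 0.0972]
tool_rot: [-0.0, 0.0, 1.0, -0.0]
contact_force: [0.0, -0.1, 0.8]
gripper_width: -0.003
```

>>> move_arm(
  commands="0 0 0 0.1 0 0 0; 0 0 0 0 0 0 0",
)

```text
t: 13.48
eef_pos: [0.4716, -0.1049, 0.0962]
tool_rot: [-0.0, 0.0, 1.0, 0.0]
contact_force: [-1.0, -0.6, 0.3]
gripper_width: -0.001
```

>>> move_arm(
  commands="0 0 0 0.1 0 0 0; 0 0 0 0 0 0 0",
)

```text
t: 13.65
eef_pos: [0.4716, -0.1049, 0.0952]
tool_rot: [-0.0, 0.0, 1.0, -0.0]
contact_force: [-0.4, -0.8, 0.3]
gripper_width: -0.002
```

>>> move_arm(
  commands="0 0 0 0.1 0 0 0; 0 0 0 0 0 0 0",
)

```text
t: 13.82
eef_pos: [0.4716, -0.1049, 0.0942]
tool_rot: [-0.0, 0.0, 1.0, -0.0]
contact_force: [0.1, 0.4, 0.9]
gripper_width: -0.0
```

>>> move_arm(
  commands="0 0 0 0.1 0 0 0; 0 0 0 0 0 0 0",
)

```text
t: 13.98
eef_pos: [0.4716, -0.1049, 0.0932]
tool_rot: [-0.0, 0.0, 1.0, -0.0]
contact_force: [-0.3, -0.1, 0.7]
gripper_width: -0.002
```

>>> move_arm(
  commands="0 0 0 0.1 0 0 0; 0 0 0 0 0 0 0",
)

```text
t: 14.15
eef_pos: [0.4716, -0.1049, 0.0922]
tool_rot: [-0.0, 0.0, 1.0, -0.0]
contact_force: [-0.1, 0.3, 0.9]
gripper_width: -0.001
```

>>> move_arm(
  commands="0 0 0 0.1 0 0 0; 0 0 0 0 0 0 0",
)

```text
t: 14.32
eef_pos: [0.4716, -0.1049, 0.0912]
tool_rot: [-0.0, 0.0, 1.0, 0.0]
contact_force: [-0.3, -0.5, 0.9]
gripper_width: -0.003
```

>>> move_arm(
  commands="0 0 0 0.1 0 0 0; 0 0 0 0 0 0 0",
)

```text
t: 14.48
eef_pos: [0.4716, -0.1049, 0.0902]
tool_rot: [0.0, 0.0, 1.0, 0.0]
contact_force: [-0.2, -1.1, 1.3]
gripper_width: 0.002
```

>>> move_arm(
  commands="0 0 0 0.1 0 0 0; 0 0 0 0 0 0 0",
)

```text
t: 14.65
eef_pos: [0.4716, -0.1049, 0.0892]
tool_rot: [0.0, 0.0, 1.0, 0.0]
contact_force: [-0.4, -0.1, 0.5]
gripper_width: 0.003
```

>>> move_arm(
  commands="0 0 0 0.1 0 0 0; 0 0 0 0 0 0 0",
)

```text
t: 14.82
eef_pos: [0.4717, -0.1049, 0.0882]
tool_rot: [0.0, 0.0, 1.0, -0.0]
contact_force: [0.2, -0.1, 1.9]
gripper_width: -0.001
```

>>> move_arm(
  commands="0 0 0 0.1 0 0 0; 0 0 0 0 0 0 0",
)

```text
t: 14.98
eef_pos: [0.4717, -0.1049, 0.0872]
tool_rot: [0.0, 0.0, 1.0, 0.0]
contact_force: [-0.4, 0.3, 1.7]
gripper_width: 0.0
```

>>> move_arm(
  commands="0 0 0 0.1 0 0 0; 0 0 0 0 0 0 0",
)

```text
t: 15.15
eef_pos: [0.4717, -0.1049, 0.0863]
tool_rot: [0.0, 0.0, 1.0, 0.0]
contact_force: [0.7, -0.0, 1.6]
gripper_width: -0.002
```

>>> move_arm(
  commands="0 0 0 0.1 0 0 0; 0 0 0 0 0 0 0",
)

```text
t: 15.32
eef_pos: [0.4717, -0.1049, 0.0855]
tool_rot: [0.0, 0.0, 1.0, 0.0]
contact_force: [-0.4, 0.8, 3.0]
gripper_width: -0.001
```

>>> move_arm(
  commands="0 0 0 0.05 0 0 0; 0 0 0 0 0 0 0",
)

```text
t: 15.48
eef_pos: [0.4717, -0.1048, 0.0849]
tool_rot: [0.0, 0.0, 1.0, 0.0]
contact_force: [1.2, 0.4, 2.0]
gripper_width: -0.002
```

>>> move_arm(
  commands="0 0 0 0.05 0 0 0; 0 0 0 0 0 0 0",
)

```text
t: 15.65
eef_pos: [0.4718, -0.1048, 0.0844]
tool_rot: [0.0, 0.0, 1.0, 0.0]
contact_force: [-1.0, 0.3, 3.7]
gripper_width: 0.003
```

>>> move_arm(
  commands="0 0 0 0.05 0 0 0; 0 0 0 0.05 0 0 0; 0 0 0 0 0 0 0",
)

```text
t: 15.9
eef_pos: [0.4718, -0.1048, 0.0837]
tool_rot: [0.0, 0.0, 1.0, 0.0]
contact_force: [-2.0, 0.9, 9.8]
gripper_width: -0.004
```

>>> move_arm(
  commands="0 0 0 0.03 0 0 0; 0 0 0 0 0 0 0",
)

```text
t: 16.07
eef_pos: [0.4718, -0.1048, 0.0835]
tool_rot: [0.0, 0.0, 1.0, 0.0]
contact_force: [-3.3, 1.1, 11.1]
gripper_width: 0.002
```

>>> move_arm(
  commands="0 0 0 0.02 0 0 0; 0 0 0 0 0 0 0",
)

```text
t: 16.23
eef_pos: [0.4718, -0.1048, 0.0834]
tool_rot: [0.0, 0.0, 1.0, 0.0]
contact_force: [-3.0, 2.1, 12.1]
gripper_width: 0.002
```

>>> move_arm(
  commands="0 0 0 0.01 0 0 0; 0 0 0 0 0 0 0",
)

```text
t: 16.4
eef_pos: [0.4718, -0.1048, 0.0833]
tool_rot: [0.0, 0.0, 1.0, 0.0]
contact_force: [-3.3, 1.4, 12.2]
gripper_width: -0.0
```

Three readings in a row are above 11 N, with a stiff seat under the fingers, so I'm letting go straight up and checking.

>>> move_arm(
  commands="0 0 0 -0.2 0 0 0; 0 0 0 -0.5 0 0 0; 0 0 0 -2 0 0 0; 0 0 0 -3 0 0 0; 0 0 0 -3 0 0 0; 0 0 0 -1 0 0 0; 0 0 0 0 0 0 0; 0 0 0 0 0 0 0",
)

```text
t: 17.07
eef_pos: [0.4715, -0.1048, 0.1796]
tool_rot: [0.0, -0.0, 1.0, 0.0]
contact_force: [0.3, -0.9, -0.2]
gripper_width: 0.0
```

Run:
```python
from station import bot
from h import *
o=bot.get_obs();w=bot.read_camera("wrist");s=bot.read_camera("scene")
print(o["t"],o["eef_pos"],o["contact_force"])
g=s["img"][180:200,265:295].astype(int)
m=((g.min(2)>190)&(np.ptp(g,axis=2)<30)).astype(np.uint8)
for i,r in enumerate(m): print(180+i,''.join('#' if v else '.' for v in r))
for th in(.14,-.03):print(th,proj(s,[.6104-.152*np.cos(th),-.1045,.089+.152*np.sin(th)]))
b=cv2.resize(s["img"][150:265,235:325],None,fx=3.5,fy=3.5,interpolation=2)
a=cv2.resize(w["img"][100:],None,fx=.75,fy=.75,interpolation=3)
H=max(a.shape[0],b.shape[0]);p=lambda i:np.pad(i,((0,H-i.shape[0]),(0,0),(0,0)))
cv2.imwrite("pics/crop8.png",np.hstack([p(a),p(b)])[:,:,::-1])
```

```text
17.0667 [ 0.47152204 -0.10479303  0.179569  ] [ 0.3322166  -0.85802336 -0.15167093]
180 ..............................
181 ..............................
182 ..............................
183 ..............................
184 ..............................
185 ..............................
186 ..............................
187 ..............................
188 ..............................
189 ..............................
190 ..............................
191 ..............................
192 ...........########...........
193 ...........#########..........
194 ...........#########..........
195 ..........##########..........
196 ..........##########..........
197 ..........##########..........
198 .........############.........
199 ....###################.......
0.14 [[279.56208435 185.13187334]]
-0.03 [[279.99581805 191.01744647]]
```

View pics/crop8.png

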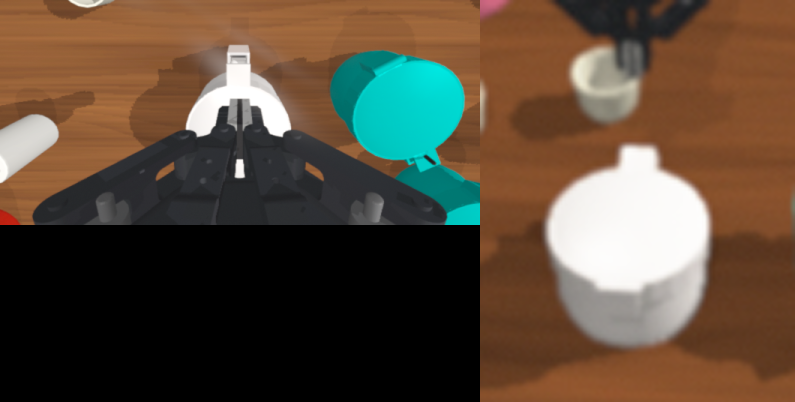

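The tab end dropped from row 187 to row 192 in the scene image and stays there, which matches a shut lid. The bowl looks unmoved.

```bash
python3 -c "
from station import bot
print(bot.hand_in())"
```

```text
the job is handed in; nothing more can be done
None
```

The chrome sugar bowl is closed and I handed the job in at about 17 s; no verdict is reported.

- **Push:** I pushed the lid from behind with closed fingers to just past upright, then backed away and up. It fell by itself and came to rest ajar while the arm stayed clear.
- **Press:** I pressed the tab down in steps of 1 mm, then finer. The force stayed around 1 N, then rose to a stiff seat at about 12 N, with the fingertips at z ≈ 0.083 m. I then let go straight up.

**Last checks:**
- After release the tab end stayed 5 pixels lower in the scene image than when ajar, against about 6 predicted for a shut lid. The force reading was back to zero.
- The bowl looked to be in the same place. I judged this and the bystanders by eye in cropped views only and did not re-measure them. The coffee pot, ring and dispenser were not in the final close-ups.
- I never saw the drop in force as the catch snapped; it fell between readings. That it snapped rests on three readings above 11 N, highest 12.2 N (limit 18 N), and on the lid staying down.
- About 3 N of sideways force built up while pressing, below the 5 N that can slide the bowl.

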